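# Set the saw's stock selector to square tube and confirm

### The job

On the saw's setting box, push the upright tab of the dial around until its nose points squarely at the sample of square tube (the hollow square one), leave it there, then press the black push button on the box all the way down to confirm and let it come up again. Only push with the fingers: do not take the tab between them or pull the dial up off its spindle, do not press the button before the dial is set, and leave the steel samples and the other things on the bench where they are.

Things in the scene. Friction and masses are not known exactly. Their poses are not given: they have to be found in the camera images.
- setbox: Fixed grey steel box 270 x 270 x 70 mm, aluminium top; origin at the centre of its underside, x axis from the button side (nearer the robot) to the far side, z up; yaw within 0.4 rad. Dial at the middle of its top. Four samples stand on a circle of radius 112 mm about the pivot, at -1.60, -0.65, 0.65, 1.60 rad from box +x (counter-clockwise positive from above), in varying order.
- pivot (a point): Centre of the dial's axis, on the top face of the box (70 mm above the bench). The dial is a black disc of radius 42 mm whose top is 13 mm above the box top, with a small steel boss (radius 12 mm, up to 21 mm above the box top) at its centre.
- dial (a joint): Turn of the dial, rad, about the vertical: 0 when the tab points along the box's +x axis, growing counter-clockwise seen from above; stops at -2.1 and +2.1, starts within 0.3 of 0. No detents: stiff, even friction of about 0.15 N m (2.5 N at the tab), and it stays where it is left.
- tab (a point): Middle of the top edge of the dial's dark steel tab, 62 mm out from the pivot, 45 mm above the box top. The tab is an upright blade 8 mm thick, 50 mm long radially (28 to 78 mm from the pivot), lower edge 5 mm above the box top. A low nose (4 mm wide, 6 to 12 mm above the box top) runs on out to 89 mm from the pivot. x points outward along the tab, y across it, z up.
- aim (a point): Point on the dial's pointing line 112 mm from the pivot, at box-top height: where the nose points on the circle of samples.
- spindle (a joint): Lift of the dial on its spindle, m: 0 when seated, up to 0.04 if it is pulled upward (it weighs about 0.5 kg). Must stay seated.
- square_tube: Target sample: loose offcut of dark steel square tube standing on end, 30 x 30 mm outside, 3 mm walls, open hollow, 22 mm high; origin at the centre of its underside, on the box top. About 0.1 kg.
- flat_bar: Loose offcut of dark steel flat bar, 10 x 30 mm, 22 mm high, on the box top; origin at the centre of its underside.
- angle_bar: Loose offcut of dark steel angle (L section), about 30 x 30 mm, 4 mm thick, 22 mm high, on the box top; origin on its underside near the middle of the L.
- round_bar: Loose offcut of solid dark steel round bar, 28 mm across, 22 mm high, on the box top; origin at the centre of its underside.
- confirm (a joint): Travel of the black round push button, m: 0 up, 0.006 fully down (5 N there), springs back by itself. Starts up.
- confirm_top (a point): Centre of the top of the push button (36 mm across, facing up), 100 mm from the pivot on the robot's side of the box (box -x).
- hammer: Loose hammer 280 mm long lying on the bench left of the box; bystander.
- jar: Loose jar 64 mm across, 90 mm high, on the bench right of the box; bystander.
- tape: Loose grey tape measure 70 x 35 x 65 mm on the bench right of the box; bystander.

How it is judged (in metres and radians):
On the way, in this order (a step that is already met when the one before it is completed fails the run):
1. the dial rests pointing at the square tube sample (horizontal distance between aim and square_tube below 0.01 m and velocity of joint dial between -0.05 and 0.05 rad/s), for 0.3 s.
2. the button is pressed down with the dial still set (horizontal distance between aim and square_tube below 0.01 m and value of joint confirm above 0.0045 m), for 0.05 s.
At the end, for the whole second after the job is handed in: The dial rests with its pointing line, 112 mm out, within 10 mm of the centre of the square tube sample; the button has been pressed (at least 4.5 of its 6 mm) after that and is up again; the dial sits on its spindle; all samples stand upright within 8 mm of where they were (all of step 1 and value of joint confirm below 0.0015 m and value of joint spindle below 0.003 m and angle between each of square_tube, flat_bar, angle_bar, round_bar's own z axis and vertical below 0.15 rad and linear speed of each of square_tube, flat_bar, angle_bar, round_bar below 0.02 m/s and distance of each of square_tube, flat_bar, angle_bar, round_bar from where it was at the start of the episode below 0.008 m); the robot touches nothing.
It fails at once if the button is pressed before the dial points at the square tube (value of joint confirm above 0.003 m and not (horizontal distance between aim and square_tube below 0.01 m)).
It fails at once if the dial is pulled up off its seat (more than 6 mm) (value of joint spindle above 0.006 m).
It fails at once if the tab is taken between the fingers (x of the grasp point in the frame of tab between -0.03 and 0.022 m and y of the grasp point in the frame of tab between -0.005 and 0.005 m and z of the grasp point in the frame of tab below 0.004 m).
It fails at once if a sample is moved more than 8 mm, lifted or tipped (distance of any of square_tube, flat_bar, angle_bar, round_bar from where it was at the start of the episode above 0.008 m or angle between any of square_tube, flat_bar, angle_bar, round_bar's own z axis and vertical above 0.3 rad).
It fails at once if the hammer, jar or tape measure is moved more than 20 mm (distance of any of hammer, jar, tape from where it was at the start of the episode above 0.02 m).
It also fails if it takes over 45 s, if anything falls off the work surface, if the arm or the gripper's body presses on something with over 40 N, if the wrist force passes 120 N, or if a joint passes its speed limit or range.

### The arm

A 6-joint arm with a two-finger parallel gripper is mounted at the origin on the work surface. World frame = base frame: x ahead of the robot, y to its left, z up, the work surface at z = 0. Lengths are in m, angles in degrees, forces in N, time in s.
With the tool pointing down it reaches from about 0.425 to 0.95 m from the base axis. Payload 14.7 kg.
Tool frame: the origin (TCP) lies at the very end of the fingers, on their centre line; the grasp point (between the pads) lies 19 mm behind it; z points along the fingers, y is the line along which they close (so a half turn about z gives the same grasp; the last joint's range is limited). The gripper opens to 85 mm and grips with 20 to 120 N. Pads are 22 mm wide; open, the fingers measure 114 mm over their backs; the gripper's body (76 mm by 85 mm) begins 54 mm behind the grasp point. The pads swing forward as they close: fully open they stand 13 mm farther back than shut.
Start: joints at [-67.701, 27.513, 91.461, -0, 61.026, -2.67], TCP at [0.274, -0.589, 0.231] pointing down, gripper open.
Joint ranges: [-157.49, 157.49], [-46.99, 117.5], [13.45, 153.17], [-89.5, 269.5], [5.16, 153.95], [-167.48, 167.48]. Speed limits (degrees/s): [108.29, 108.29, 136.94, 172.46, 172.46, 172.46].

### API

Orientations are given as a 3x3 rotation matrix whose columns are the frame's x, y, z axes.
In Python, from workcell import r gives the robot as it stands.
- The arm moves only by the tool move_arm, never from a script. Its argument "deltas" is a list of rows, each a list of 3 entries, a list of its own where there are three numbers: the shift along the world's x, y, z in m, then the turn, a rotation vector about the world's x, y, z in rad, then the closure in counts, from 0 (fully open) to 255 (shut). A call has 1 to 20 rows; each row shifts and turns the commanded pose from where the row before left it; what a row does not reach is not made up. A row lasts 1/12 s, in which the tool goes at most 41.7 mm and 7.16 degrees, less where a joint would pass 70% of its speed; a pose out of reach is approached as far as the arm can. A call with a gripper value outside its range is refused whole. The fingers move at their own pace and stop on an object; "squeeze" is the grip in N (left out, the last holds). Time passes only in rows, so rows that do not move let the fingers close. It gives the time, the measured TCP pose, the force, the opening and the grip force at its end, in the units of the state.
- r.observe(): the state, without advancing time (a new reading comes with each control period).
- r.capture(name): name is "side" or "top" or "wrist"; returns a dict with "color" (480x640x3 uint8, red, green, blue), "z_map" (480x640 float32, m along the optical axis (not along the pixel's ray), 0 where there is no reading), "fx", "fy", "cx", "cy" (pixels), "k1" (the pictures are not rectified: a ray, as slopes to the right and down, at radius r is drawn at 1 + k1 r^2 times it, then the intrinsics apply), "R" (3x3) and "t" (3): a world point X has camera coordinates R X + t; the wrist camera has in their place "tool_from_camera" (4x4, takes a point from camera to tool coordinates, whose origin is the TCP and whose axes are the flange's). Camera axes: x right, y down, z forward; pixel columns grow to the right and rows downward; lengths in m; the calibration is good to about 2 mm. A picture is of the moment at which its call begins: read the wrist's pose just before it.
- r.finish_job(): hands the job in; it is judged then, once.
The state is a dict: "clock": time; "joint_pos": joint angles; "qvel": joint speeds; "effort": joint torques, N m; "ee_pos": TCP position; "tcp_rot": TCP orientation; "wrist_force": force on the tool from outside, world axes, zero at the start; "wrist_torque": the same for the moment, N m; "opening": finger opening in m; "grasp_force": force on a finger pad.
Only numpy, scipy, OpenCV 4.12 (cv2) and the standard library are available. Lean on these libraries where they do the work, as an engineer would, in place of code of your own. Each camera call takes 0.05 s, during which the arm holds its last target. There are 200 camera calls.

## Working session

There is one attempt and no reset: what is moved stays moved. The work goes in short steps, Python scripts to look and compute and a tool call to move; the robot and the scene stay as the last step left them, time stands still between calls to the robot, and variables do not carry over. Pictures are saved under pics/ and viewed, at most 10 in all, crops included, and the job is handed in when it is done.

Besides the shell and the picture viewer there is one more tool, called by a JSON object that holds its "api" and its "payload", one argument or row to a line. move_arm: Moves the arm, as the interface text tells. Its arguments: {"type":"object","properties":{"deltas":{"type":"array","items":{"type":"array"}},"squeeze":{"type":"number"}},"required":["deltas"]}

```bash
mkdir -p pics
cat > h.py <<'E'
import numpy as np,cv2
from workcell import r
def ray(c,u,v):
    a=np.array([(u-c["cx"])/c["fx"],(v-c["cy"])/c["fy"]]);p=a.copy()
    for _ in range(20): p=a/(1+c["k1"]*(p@p))
    return np.array([p[0],p[1],1])
def onz(c,u,v,z):
    d=c["R"].T@ray(c,u,v);o=-c["R"].T@c["t"]
    return o+d*(z-o[2])/d[2]
def depth(c,u,v):
    return c["R"].T@(ray(c,u,v)*c["z_map"][int(v),int(u)]-c["t"])
def proj(c,X):
    p=c["R"]@X+c["t"];p=p[:2]/p[2];p=p*(1+c["k1"]*(p@p));return p*[c["fx"],c["fy"]]+[c["cx"],c["cy"]]
E
python3 - <<'E'
from h import *
import pickle
s=r.observe();print(s["clock"],s["ee_pos"],s["tcp_rot"],s["opening"])
for n in("top","side"):
    c=r.capture(n);pickle.dump(c,open(n+".pkl","wb"));cv2.imwrite(f"pics/{n}.png",c["color"][:,:,::-1]);print(n,-c["R"].T@c["t"],c["fx"])
E
```

```text
0.0 [ 0.27426142 -0.58885975  0.23067425] [[ 9.06536835e-01  4.22126498e-01 -4.32310531e-04]
 [ 4.22126713e-01 -9.06536158e-01  1.10993554e-03]
 [ 7.66280728e-05 -1.18868727e-03 -9.99999291e-01]] 0.08569266220239616
top [ 0.40976881 -0.0046005   1.47503594] 572.4557655736704
side [0.10518714 0.65102727 0.82341799] 510.673187804604
```

View pics/top.png

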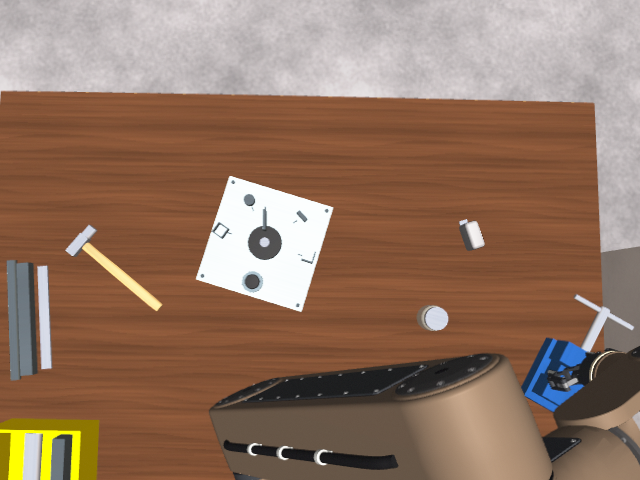

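The box is centred around (264,243). A hollow square sample is at about (222,230), round at (250,200), flat at (301,216), L at (308,257), and the button at (252,282). I'll enlarge it.

Run:
```python
from h import *
import pickle
c=pickle.load(open("top.pkl","rb"))
cv2.imwrite("pics/crop.png",cv2.resize(c["color"][170:320,190:340,::-1],(600,600),interpolation=cv2.INTER_CUBIC))
```

```text
(no output)
```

View pics/crop.png

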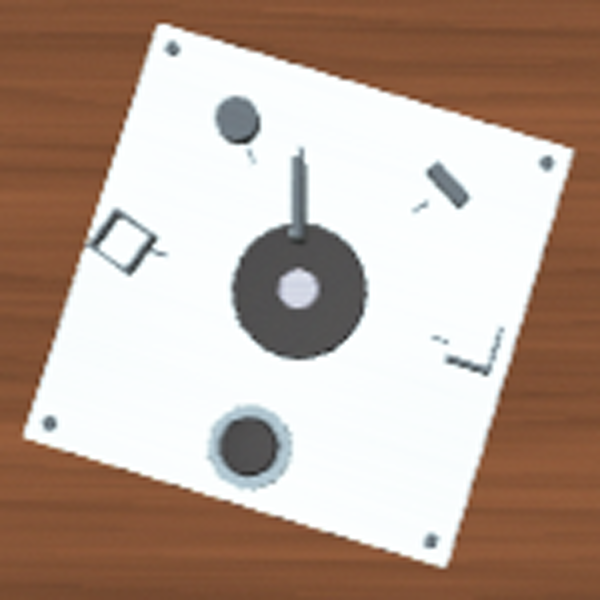

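The crop shows the box corners at (158,24), (574,150), (447,567) and (24,437). The boss is at (298,288), the tube's top centre at (124,241), the button at (249,446), and the tab runs from (300,150) to (298,237).

Run:
```python
from h import *
import pickle
c=pickle.load(open("top.pkl","rb"))
f=lambda x,y:(190+(x+.5)/4-.5,170+(y+.5)/4-.5)
for n,x,y,z in[("c1",158,24,.07),("c2",574,150,.07),("c3",447,567,.07),("c4",24,437,.07),("boss",298,288,.091),("tube",124,241,.092),("btn",249,446,.085),("tab out",300,155,.115),("tab in",297,235,.115),("nose",301,149,.08),("round",238,119,.092),("flat",448,185,.092)]:
    p=onz(c,*f(x,y),z);d=depth(c,*np.round(f(x,y)));print(n,p.round(4),d.round(4))
C=np.array([onz(c,*f(x,y),.07) for x,y in[(158,24),(574,150),(447,567),(24,437)]])[:,:2]
m=C.mean(0);v=(C[0]+C[1]-C[2]-C[3]);yaw=np.arctan2(v[1],v[0]);v2=C[0]+C[3]-C[1]-C[2];print("piv",m,"yaw",yaw,np.arctan2(v2[1],v2[0])-np.pi/2,[np.linalg.norm(C[i]-C[i-1]) for i in range(4)])
for n,x,y in[("tube",124,241),("round",238,119),("flat",448,185)]:
    q=onz(c,*f(x,y),.092)[:2]-m;print(n,np.hypot(*q),np.arctan2(q[1],q[0])-yaw)
s=r.observe();print(s["joint_pos"])
```

```text
c1 [0.7108 0.1708 0.07  ] [0.7106 0.1715 0.0665]
c2 [ 0.6358 -0.0894  0.07  ] [ 0.6476 -0.0933 -0.0014]
c3 [ 0.3777 -0.0144  0.07  ] [ 0.3771 -0.014   0.0019]
c4 [0.4528 0.2451 0.07  ] [4.547e-01 2.566e-01 1.000e-04]
boss [0.5449 0.0787 0.091 ] [0.5441 0.079  0.0901]
tube [0.5718 0.1847 0.092 ] [0.5741 0.1868 0.0699]
btn [0.449  0.1065 0.085 ] [0.4491 0.1056 0.093 ]
tab out [0.6227 0.0778 0.115 ] [0.6287 0.0789 0.0831]
tab in [0.5744 0.0785 0.115 ] [0.575  0.0781 0.1169]
nose [0.6319 0.0794 0.08  ] [0.6319 0.0792 0.0785]
round [0.6479 0.1175 0.092 ] [0.6495 0.1182 0.0884]
flat [ 0.6094 -0.0113  0.092 ] [ 0.6095 -0.0123  0.0891]
piv [0.5442938  0.07803153] yaw -0.2814902040270868 -0.28109681374458884 [np.float64(0.2684701618965577), np.float64(0.2707501231928572), np.float64(0.26875518907460605), np.float64(0.27022540712429316)]
tube 0.11019214363911012 1.6003576311460974
round 0.11089692505918583 0.6458015993101971
flat 0.11054800715000775 -0.6598785867160487
[-6.77003795e+01  2.75437621e+01  9.14902684e+01  4.12861079e-05
  6.10260950e+01 -2.66988865e+00]
```

View pics/side.png

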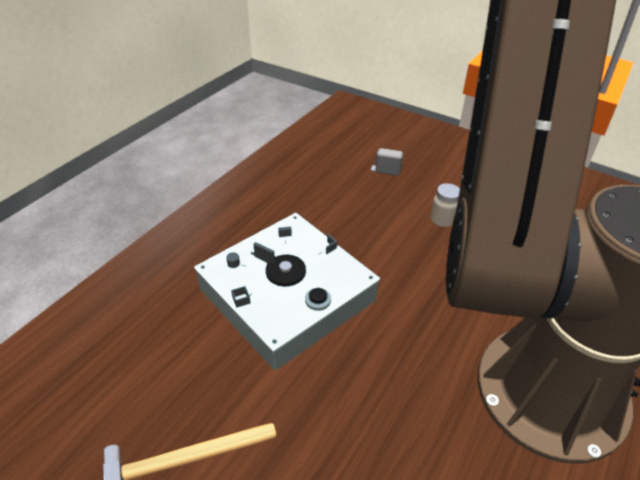

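Everything agrees: pivot at (0.544, 0.078), yaw -0.281, and the tube at +1.60, which is a world angle of 1.319. The tab is at about world 0 now. I'll shut the fingers and carry them to the -y side of the tab.

{"api": "move_arm", "payload": {
  "deltas": [
    [[0.0165,0.031,0],[0,0,-0.0218],255],
    [[0.0165,0.031,0],[0,0,-0.0218],255],
    [[0.0165,0.031,0],[0,0,-0.0218],255],
    [[0.0165,0.031,0],[0,0,-0.0218],255],
    [[0.0165,0.031,0],[0,0,-0.0218],255],
    [[0.0165,0.031,0],[0,0,-0.0218],255],
    [[0.0165,0.031,0],[0,0,-0.0218],255],
    [[0.0165,0.031,0],[0,0,-0.0218],255],
    [[0.0165,0.031,0],[0,0,-0.0218],255],
    [[0.0165,0.031,0],[0,0,-0.0218],255],
    [[0.0165,0.031,0],[0,0,-0.0218],255],
    [[0.0165,0.031,0],[0,0,-0.0218],255],
    [[0.0165,0.031,0],[0,0,-0.0218],255],
    [[0.0165,0.031,0],[0,0,-0.0218],255],
    [[0.0165,0.031,0],[0,0,-0.0218],255],
    [[0.0165,0.031,0],[0,0,-0.0218],255],
    [[0.0165,0.031,0],[0,0,-0.0218],255],
    [[0.0165,0.031,0],[0,0,-0.0218],255],
    [[0.0165,0.031,0],[0,0,-0.0218],255],
    [[0.0165,0.031,0],[0,0,-0.0218],255]
  ]
}}

```text
clock: 1.77
ee_pos: [0.6047, 0.0326, 0.231]
tcp_rot: [[1.0, -0.001, -0.001], [-0.001, -1.0, -0.0], [-0.001, 0.0, -1.0]]
wrist_force: [1.6, -0.6, 0.2]
opening: -0.0001
grasp_force: 0.0
```

{"api": "move_arm", "payload": {
  "deltas": [
    [[0,0,-0.033],[0,0,0],255],
    [[0,0,-0.033],[0,0,0],255],
    [[0,0,-0.033],[0,0,0],255],
    [[0,0,-0.026],[0,0,0],255],
    [[0,0,-0.007],[0,0,0],255],
    [[0,0,0],[0,0,0],255]
  ]
}}

```text
clock: 2.27
ee_pos: [0.6029, 0.0308, 0.0974]
tcp_rot: [[1.0, -0.0, -0.004], [-0.0, -1.0, 0.0], [-0.004, -0.0, -1.0]]
wrist_force: [-0.9, -0.4, 0.5]
opening: -0.0
grasp_force: 0.0
```

Run:
```python
from h import *
c=r.capture("side")
cv2.imwrite("pics/s2.png",cv2.resize(c["color"][150:380,170:400,::-1],(600,600),interpolation=cv2.INTER_CUBIC))
s=r.observe();print(s["ee_pos"],s["wrist_force"])
```

```text
[0.60414213 0.03073044 0.09914219] [ 0.63392752 -0.57113496  0.28701799]
```

View pics/s2.png

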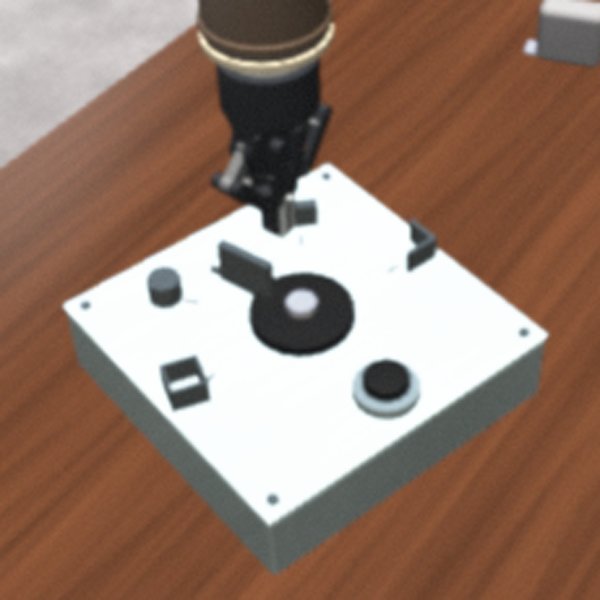

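The side view shows the closed fingertips just off the tab's -y face and clear of the samples, with the flat bar behind them. I'll work out the arc rows next.

Run:
```python
from h import *
P=np.array([.5445,.0785]);f=lambda t:P+np.array([[np.cos(t),-np.sin(t)],[np.sin(t),np.cos(t)]])@[.060,-.019]
q=f(0);print(q)
for i in range(1,17):
    n=f(.07*i);d=np.round(n-q,4);q=q+d;print(list(map(float,d)),end=" ")
print(q)
```

```text
[0.6045 0.0595]
[0.0012, 0.0042] [0.0009, 0.0044] [0.0005, 0.0043] [0.0003, 0.0044] [-0.0, 0.0044] [-0.0004, 0.0044] [-0.0006, 0.0044] [-0.001, 0.0043] [-0.0012, 0.0042] [-0.0016, 0.0041] [-0.0018, 0.004] [-0.0021, 0.0039] [-0.0024, 0.0037] [-0.0026, 0.0035] [-0.0029, 0.0034] [-0.0031, 0.0031] [0.5877 0.1242]
```

{"api": "move_arm", "payload": {
  "deltas": [
    [[0,0.01,0],[0,0,0],255],
    [[0,0.01,0],[0,0,0],255],
    [[0,0.005,0],[0,0,0],255],
    [[0,0.004,0],[0,0,0],255],
    [[0.0012,0.0042,0],[0,0,0.07],255],
    [[0.0009,0.0044,0],[0,0,0.07],255],
    [[0.0005,0.0043,0],[0,0,0.07],255],
    [[0.0003,0.0044,0],[0,0,0.07],255],
    [[0,0.0044,0],[0,0,0.07],255],
    [[-0.0004,0.0044,0],[0,0,0.07],255],
    [[-0.0006,0.0044,0],[0,0,0.07],255],
    [[-0.001,0.0043,0],[0,0,0.07],255],
    [[-0.0012,0.0042,0],[0,0,0.07],255],
    [[-0.0016,0.0041,0],[0,0,0.07],255],
    [[-0.0018,0.004,0],[0,0,0.07],255],
    [[-0.0021,0.0039,0],[0,0,0.07],255],
    [[-0.0024,0.0037,0],[0,0,0.07],255],
    [[-0.0026,0.0035,0],[0,0,0.07],255],
    [[-0.0029,0.0034,0],[0,0,0.07],255],
    [[-0.0031,0.0031,0],[0,0,0.07],255]
  ]
}}

```text
clock: 3.98
ee_pos: [0.5883, 0.1251, 0.1002]
tcp_rot: [[0.432, 0.902, 0.002], [0.902, -0.432, 0.0], [0.001, 0.002, -1.0]]
wrist_force: [2.3, -1.0, 0.6]
opening: -0.0001
grasp_force: 1.3
```

Run:
```python
from h import *
c=r.capture("side")
a=cv2.resize(c["color"][190:350,185:345,::-1],(400,400),interpolation=cv2.INTER_CUBIC)
c=r.capture("top")
b=cv2.resize(c["color"][180:310,190:320,::-1],(400,400),interpolation=cv2.INTER_CUBIC)
cv2.imwrite("pics/s3.png",np.hstack([a,b]))
s=r.observe();print(s["ee_pos"],s["wrist_force"],s["tcp_rot"][:,0])
```

```text
[0.58783699 0.12519916 0.1000557 ] [ 0.16036915 -1.24516431  0.33052104] [4.33692576e-01 9.01060616e-01 7.17739780e-04]
```

View pics/s3.png

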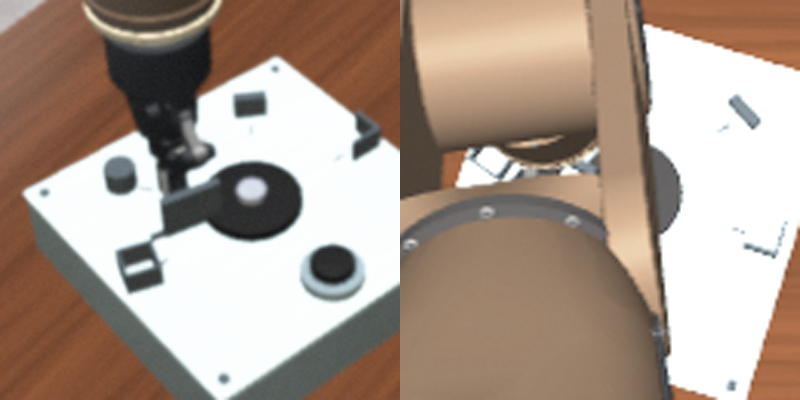

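In the side view (left half), the fingers are behind the tab. The tab's top edge runs from (160,207) to (221,180), and the nose tip is at (152,237), just short of the square tube at (138,265). The top view is hidden by the arm.

Run:
```python
from h import *
c=r.capture("side");P=np.array([.5445,.0785])
f=lambda x,y:(185+(x+.5)/2.5-.5,190+(y+.5)/2.5-.5)
L=[]
for x,y,z in[(160,207,.115),(221,180,.115),(152,237,.082),(251,189,.091)]:
    p=onz(c,*f(x,y),z);L.append(p);q=p[:2]-P;print(p.round(4),np.hypot(*q),np.arctan2(q[1],q[0]))
d=L[0]-L[1];print(np.arctan2(d[1],d[0]),np.linalg.norm(d))
for t in(1.1,1.15,1.2,1.25,1.319):
    e=np.array([np.cos(t),np.sin(t)]);print(t,[((proj(c,np.r_[P+e*R,z])+.5-[185,190])*2.5-.5).round(1) for R,z in((78,.115),(28,.115),(89,.082))] if 0 else [((proj(c,np.r_[P+e*R,z])+.5-[185,190])*2.5-.5).round(1) for R,z in((.078,.115),(.028,.115),(.089,.082))])
```

```text
[0.5758 0.1549 0.115 ] 0.08257099798605969 1.181825111274863
[0.5544 0.1056 0.115 ] 0.0288470963885492 1.2222880618393885
[0.5827 0.1607 0.082 ] 0.09060630441983113 1.1357496189335214
[0.5435 0.082  0.091 ] 0.0036013247441830537 1.8594897596107722
1.1601173748904803 0.053760179430208783
1.1 [array([161.5, 199.5]), array([219.7, 176.9]), array([152.1, 233.6])]
1.15 [array([163.7, 202.6]), array([220.6, 178. ]), array([154.6, 237.2])]
1.2 [array([166.1, 205.7]), array([221.5, 179.1]), array([157.3, 240.8])]
1.25 [array([168.8, 208.7]), array([222.5, 180.1]), array([160.3, 244.2])]
1.319 [array([172.9, 212.6]), array([224. , 181.5]), array([164.9, 248.7])]
```

The tab is at about 1.14 rad and the target is 1.319. I'll push on about 0.15 rad more, back off and lift clear to look.

{"api": "move_arm", "payload": {
  "deltas": [
    [[-0.0024,0.002,0],[0,0,0.05],255],
    [[-0.0024,0.002,0],[0,0,0.05],255],
    [[-0.0025,0.0019,0],[0,0,0.05],255],
    [[0,0,0],[0,0,0],255],
    [[0.01,-0.003,0],[0,0,0],255],
    [[0.02,-0.006,0],[0,0,0],255],
    [[0,0,0.04],[0,0,0],255],
    [[0,0,0.04],[0,0,0],255],
    [[0,0,0.04],[0,0,0],255],
    [[-0.032,-0.003,0],[0,0,-0.05],255],
    [[-0.032,-0.003,0],[0,0,-0.05],255],
    [[-0.032,-0.003,0],[0,0,-0.05],255],
    [[-0.032,-0.003,0],[0,0,-0.05],255],
    [[-0.032,-0.003,0],[0,0,-0.05],255],
    [[0,0,0],[0,0,0],255],
    [[0,0,0],[0,0,0],255]
  ]
}}

```text
clock: 5.47
ee_pos: [0.4497, 0.106, 0.2198]
tcp_rot: [[0.526, 0.851, 0.0], [0.851, -0.526, -0.0], [0.0, 0.0, -1.0]]
wrist_force: [1.1, -0.1, 0.1]
opening: -0.0006
grasp_force: 0.0
```

Run:
```python
from h import *
import pickle
c=r.capture("side");pickle.dump(c,open("s4.pkl","wb"))
a=cv2.resize(c["color"][200:350,185:335,::-1],(600,600),interpolation=cv2.INTER_CUBIC)
cv2.imwrite("pics/s4.png",a)
s=r.observe();w=r.capture("wrist");w["s"]=(s["ee_pos"],s["tcp_rot"]);pickle.dump(w,open("w4.pkl","wb"))
cv2.imwrite("pics/w4.png",w["color"][:,:,::-1])
print(s["clock"],s["ee_pos"],s["wrist_force"],s["tcp_rot"][:,0])
```

```text
5.5167 [0.45113862 0.10621616 0.2199023 ] [-0.5085701   0.20759073 -0.20907432] [5.25134819e-01 8.51018697e-01 7.74010947e-04]
```

View pics/s4.png

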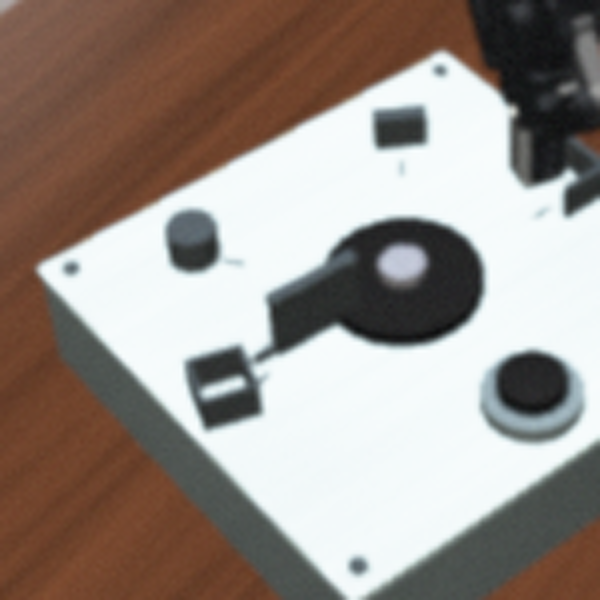

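View pics/w4.png

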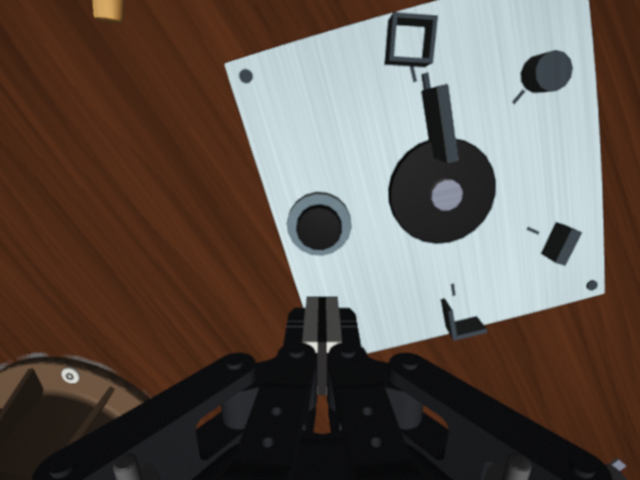

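The wrist view is clear. The nose tip is at (425,74), slightly right of the tube's tick at (413,73). The tube's top centre is at (412,39), the boss at (447,195), and the tab's top edge runs from (442,86) to (453,160). The side view agrees that the nose is a little short of the tube.

```bash
cat >> h.py <<'E'
def wz(w,u,v,z):
    p,R=w["s"];T=w["tool_from_camera"];d=R@T[:3,:3]@ray(w,u,v);o=p+R@T[:3,3]
    return (o+d*(z-o[2])/d[2])[:2]
def wrep(w,pts):
    q={k:wz(w,*v) for k,v in pts.items()};B=q["boss"];print("boss",B)
    for k,v in q.items():
        e=v-B;print(k,v.round(4),np.hypot(*e).round(4),np.arctan2(e[1],e[0]).round(3))
    e=q["tabo"]-q["tabi"];print("tab dir",np.arctan2(e[1],e[0]),np.hypot(*e))
E
python3 - <<'E'
from h import *
import pickle
w=pickle.load(open("w4.pkl","rb"))
wrep(w,dict(boss=(447,195,.091),disc=(442,190,.083),nose=(425,74,.082),tube=(412,39,.092),tabo=(442,86,.115),tabi=(453,160,.115),btn=(319,226,.083)))
E
```

```text
boss [0.54540726 0.07779432]
boss [0.5454 0.0778] 0.0 0.0
disc [0.5453 0.0805] 0.0028 1.612
nose [0.5724 0.1617] 0.0882 1.259
tube [0.5724 0.1863] 0.1118 1.327
tabo [0.5692 0.1513] 0.0773 1.257
tabi [0.5548 0.1057] 0.0295 1.247
btn [0.4491 0.1059] 0.1003 2.858
tab dir 1.2637666919000843 0.047860937268641865
```

The tab is 0.065 rad short, which is about 7 mm at the aim point. That's inside the tolerance, but one small push will centre it better.

{"api": "move_arm", "payload": {
  "deltas": [
    [[0.032,0.003,0],[0,0,0.063],255],
    [[0.032,0.003,0],[0,0,0.063],255],
    [[0.032,0.003,0],[0,0,0.063],255],
    [[0.032,0.003,0],[0,0,0.063],255],
    [[0.032,0.003,0],[0,0,0.063],255],
    [[0,0,0],[0,0,0],255],
    [[0,0,-0.04],[0,0,0],255],
    [[0,0,-0.04],[0,0,0],255],
    [[0,0,-0.04],[0,0,0],255],
    [[-0.014,0.004,0],[0,0,0],255],
    [[-0.011,0.0038,0],[0,0,0],255],
    [[-0.004,0.0016,0],[0,0,0],255],
    [[-0.0022,0.0009,0],[0,0,0],255],
    [[-0.0022,0.0009,0],[0,0,0],255],
    [[0,0,0],[0,0,0],255],
    [[0,0,0],[0,0,0],255],
    [[0.01,-0.003,0],[0,0,0],255],
    [[0.02,-0.006,0],[0,0,0],255]
  ]
}}

```text
clock: 7.07
ee_pos: [0.6061, 0.1237, 0.0997]
tcp_rot: [[0.233, 0.972, -0.001], [0.972, -0.233, -0.0], [-0.0, -0.001, -1.0]]
wrist_force: [1.3, 0.7, 0.2]
opening: -0.0003
grasp_force: 0.0
```

{"api": "move_arm", "payload": {
  "deltas": [
    [[0,0,0.04],[0,0,0],255],
    [[0,0,0.04],[0,0,0],255],
    [[0,0,0.04],[0,0,0],255],
    [[-0.032,-0.003,0],[0,0,-0.063],255],
    [[-0.032,-0.003,0],[0,0,-0.063],255],
    [[-0.032,-0.003,0],[0,0,-0.063],255],
    [[-0.032,-0.003,0],[0,0,-0.063],255],
    [[-0.032,-0.003,0],[0,0,-0.063],255],
    [[0,0,0],[0,0,0],255],
    [[0,0,0],[0,0,0],255]
  ]
}}

```text
clock: 7.9
ee_pos: [0.4464, 0.1083, 0.22]
tcp_rot: [[0.524, 0.852, 0.001], [0.852, -0.524, 0.0], [0.0, 0.0, -1.0]]
wrist_force: [0.4, 0.3, 0.4]
opening: -0.0
grasp_force: 0.0
```

Run:
```python
from h import *
import pickle
s=r.observe();w=r.capture("wrist");w["s"]=(s["ee_pos"],s["tcp_rot"]);pickle.dump(w,open("w5.pkl","wb"))
cv2.imwrite("pics/w5.png",cv2.resize(w["color"][0:300,220:620,::-1],(800,600),interpolation=cv2.INTER_CUBIC))
print(s["clock"],s["ee_pos"],s["wrist_force"],s["tcp_rot"][:,0])
```

```text
7.9 [0.44643113 0.10827385 0.21999703] [0.37372471 0.34276728 0.38423635] [5.23555164e-01 8.51991717e-01 3.22949763e-04]
```

View pics/w5.png

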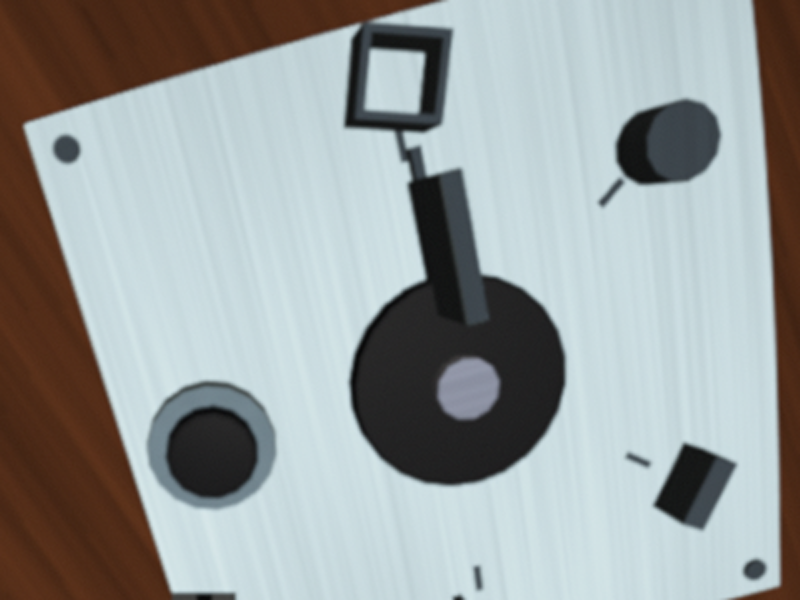

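The nose tip, at (414,148), now meets the tube's tick. The tube's top centre is at (404,74), the boss at (469,387), and the tab's top edge runs from (452,172) to (479,321). The button is at (211,452).

Run:
```python
from h import *
import pickle
w=pickle.load(open("w5.pkl","rb"))
f=lambda x,y,z:(220+x/2,y/2,z)
wrep(w,dict(boss=f(469,387,.091),nose=f(414,148,.082),tube=f(404,74,.092),tabo=f(452,172,.115),tabi=f(479,321,.115),btn=f(211,452,.083)))
# button top height from depth
c=r.capture("top");p,R=w["s"];T=w["tool_from_camera"]
u,v=325.5,226;X=p+R@(T[:3,:3]@(ray(w,u,v)*w["z_map"][226,325])+T[:3,3]);print("btn depth",X)
u,v=330,150;X=p+R@(T[:3,:3]@(ray(w,u,v)*w["z_map"][150,330])+T[:3,3]);print("plate depth",X)
```

```text
boss [0.54607647 0.07806003]
boss [0.5461 0.0781] 0.0 0.0
nose [0.5688 0.1633] 0.0882 1.311
tube [0.5739 0.1862] 0.1117 1.319
tabo [0.5666 0.1523] 0.077 1.301
tabi [0.5537 0.1054] 0.0283 1.3
btn [0.4487 0.1052] 0.1011 2.87
tab dir 1.3018141711315943 0.048680667299538356
btn depth [0.4499239  0.10742405 0.09176796]
plate depth [0.48195083 0.15272821 0.07153075]
```

The dial is set, about 1.6 mm off at the aim point. The button top is at z≈0.092, so I'll descend gently.

{"api": "move_arm", "payload": {
  "deltas": [
    [[0.003,-0.001,-0.035],[0,0,0],255],
    [[0,0,-0.035],[0,0,0],255],
    [[0,0,-0.035],[0,0,0],255],
    [[0,0,-0.013],[0,0,0],255],
    [[0,0,-0.004],[0,0,0],255],
    [[0,0,-0.003],[0,0,0],255],
    [[0,0,-0.003],[0,0,0],255],
    [[0,0,0],[0,0,0],255],
    [[0,0,0],[0,0,0],255]
  ]
}}

```text
clock: 8.75
ee_pos: [0.4509, 0.1077, 0.0922]
tcp_rot: [[0.523, 0.852, 0.002], [0.852, -0.523, 0.0], [0.001, 0.001, -1.0]]
wrist_force: [0.0, -0.0, -0.1]
opening: -0.0001
grasp_force: 0.0
```

{"api": "move_arm", "payload": {
  "deltas": [
    [[0,0,-0.002],[0,0,0],255],
    [[0,0,-0.002],[0,0,0],255],
    [[0,0,-0.001],[0,0,0],255],
    [[0,0,0],[0,0,0],255],
    [[0,0,0],[0,0,0],255]
  ]
}}

```text
clock: 9.17
ee_pos: [0.4505, 0.1077, 0.0865]
tcp_rot: [[0.524, 0.852, 0.001], [0.852, -0.524, 0.0], [0.001, 0.001, -1.0]]
wrist_force: [3.5, -0.6, 4.9]
opening: -0.0002
grasp_force: 2.2
```

{"api": "move_arm", "payload": {
  "deltas": [
    [[0,0,-0.001],[0,0,0],255],
    [[0,0,-0.0005],[0,0,0],255],
    [[0,0,0],[0,0,0],255],
    [[0,0,0],[0,0,0],255]
  ]
}}

```text
clock: 9.5
ee_pos: [0.4506, 0.1077, 0.0857]
tcp_rot: [[0.523, 0.852, 0.002], [0.852, -0.523, 0.0], [0.001, 0.001, -1.0]]
wrist_force: [-0.6, -0.5, 25.9]
opening: -0.0
grasp_force: 13.0
```

The force jumped to 26 N, so the button is on its stop and fully down. I'll release and lift clear.

{"api": "move_arm", "payload": {
  "deltas": [
    [[0,0,0.005],[0,0,0],255],
    [[0,0,0.02],[0,0,0],255],
    [[0,0,0.04],[0,0,0],255],
    [[0,0,0.04],[0,0,0],255],
    [[0,0,0.03],[0,0,0],255],
    [[0,0,0],[0,0,0],255],
    [[0,0,0],[0,0,0],255]
  ]
}}

```text
clock: 10.08
ee_pos: [0.4503, 0.1077, 0.2211]
tcp_rot: [[0.524, 0.852, 0.002], [0.852, -0.524, 0.0], [0.002, 0.002, -1.0]]
wrist_force: [0.5, 0.3, -0.9]
opening: 0.0
grasp_force: 0.0
```

Run:
```python
from h import *
s=r.observe();w=r.capture("wrist")
cv2.imwrite("pics/w6.png",cv2.resize(w["color"][0:300,220:620,::-1],(800,600),interpolation=cv2.INTER_CUBIC))
print(s["clock"],s["ee_pos"],s["wrist_force"])
```

```text
10.0833 [0.45025246 0.10767944 0.22107216] [ 0.50102048  0.33949724 -0.93645782]
```

View pics/w6.png

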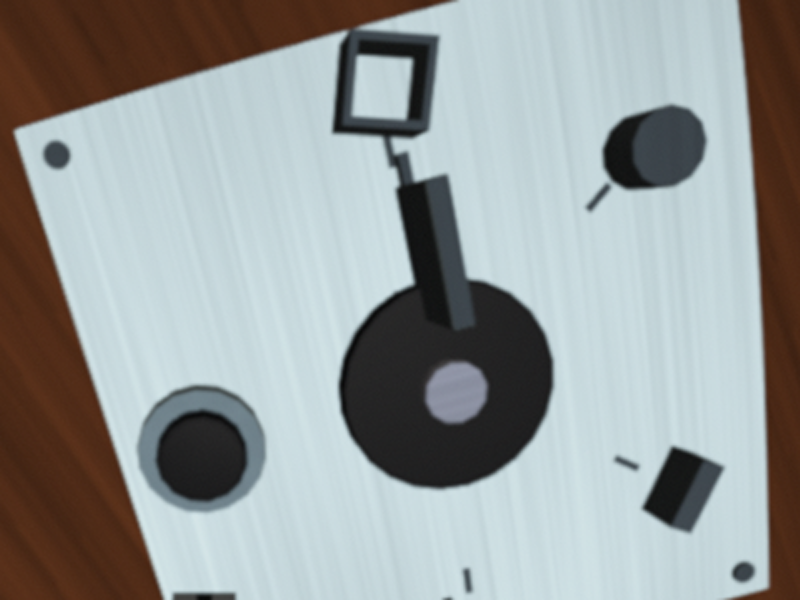

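The dial is unchanged, with its nose at (402,157) meeting the tube's tick. The button at (202,455) is up again, and the samples in view haven't moved. I'm handing in.

```bash
python3 -c "
from workcell import r
print(r.finish_job())"
```

```text
the job is handed in; nothing more can be done
None
```

I pushed the dial round to the square tube (about 1.6 mm off its centre by the wrist camera), pressed the button down to its stop and let it spring back up, then handed the job in at about 10 s; the hand-in returned no verdict.

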